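# Turn an upside-down carburetor flange over with a thin lifter

## Robot

A 6-joint arm with a two-finger parallel gripper is mounted at the origin on the work surface. World frame = base frame: x ahead of the robot, y to its left, z up, the work surface at z = 0. Lengths are in mm, angles in rad, forces in N, time in s.
With the tool pointing down it reaches from about 350 to 975 mm from the base axis. Payload 7.1 kg.
Tool frame: the origin (TCP) lies on the centre line of the jaws, within the pads' length; the fingertips stand 19 mm ahead of it and the grasp point (between the pads) is the TCP; x points along the fingers, z is the direction in which the jaws open and shut, and the axes are right-handed (so a half turn about x gives the same grasp; the last joint's range is limited). The gripper opens to 88 mm and grips with 3 to 60 N. Pads are 20 mm wide; open, the fingers measure 115 mm over their backs; the gripper's body (75 mm by 178 mm) begins 61 mm behind the grasp point.
Start: joints at [-1.126, 0.423, 1.63, -0, 1.089, -0.019], TCP at [279.608, -558.949, 241.675] pointing down, gripper open.
Joint ranges: [-3, 3], [-0.9, 2.11], [0.09, 2.58], [-1.31, 4.45], [0.11, 2.69], [-2.54, 2.54]. Speed limits (rad/s): [2.39, 2.39, 3.01, 3.14, 3.14, 3.14].

## Interface

Orientations are given as a 3x3 rotation matrix whose columns are the frame's x, y, z axes.
In Python, from workcell import state, read_camera, hand_in gives the robot as it stands.
- The arm moves only by the shell command python3 -m crank 'ROWS' [FORCE]. ROWS is JSON, a list that holds one entry, the list of rows, each a list of 7 numbers: the turn, a rotation vector about the tool's x, y, z in degrees, then the shift along the tool's x, y, z in m, then the gripper's target within -1 to 1 (fully open at 1, half-way at 0, shut at -1). A call has 1 to 5 rows; each row shifts and turns the commanded pose from where the row before left it, along the tool's axes as they then stand; what a row does not reach is not made up. A row lasts 1/8 s, in which the tool goes at most 62.5 mm and 10.7 degrees, less where a joint would pass 70% of its speed; a pose out of reach is approached as far as the arm can. A call is refused whole if a number of a shift passes 0.0625 or a number of a turn 10.7, either way. A call with a gripper value outside its range is refused whole. The fingers move at their own pace and stop on an object; FORCE is the grip in N (left out, the last holds). Time passes only in rows, so rows that do not move let the fingers close. It gives the time, the measured TCP pose, the force and the opening at its end, in the units of the state.
- state(): the state, without advancing time (a new reading comes with each control period).
- read_camera(name): name is "side" or "top"; returns a dict with "image" (480x640x3 uint8, red, green, blue), "depth" (480x640 float32, mm along the optical axis (not along the pixel's ray), 0 where there is no reading), "camera_matrix" (3x3 intrinsics, pixels), "R" (3x3) and "t" (3): a world point X has camera coordinates R X + t. Camera axes: x right, y down, z forward; pixel columns grow to the right and rows downward; lengths in mm; the calibration is good to about 2 mm. A picture is of the moment at which its call begins.
- hand_in(): hands the job in, once; it reports no verdict.
The state is a dict: "t": time; "qpos": joint angles; "qvel": joint speeds; "tau": joint torques, N m; "ee_pos": TCP position; "tcp_rot": TCP orientation; "wrist_force": force on the tool from outside, world axes, zero at the start; "ft_torque": the same for the moment, N m; "gripper_width": finger opening in mm.
Only numpy, scipy, OpenCV 4.12 (cv2) and the standard library are available. Lean on these libraries where they do the work, as an engineer would, in place of code of your own. Each camera call takes 0.05 s, during which the arm holds its last target.

## Task

The aluminium flange sits upside down on the black intake adapter, with its neck in the bore. Lift it off and let go of it neck down on the bare shelf in front of the green pad's near edge, then slide the thin steel lifter's blade under the flange and tip it over with the lifter so that it lies neck up on the pad. Lay the lifter back down flat on the shelf and set the flange, neck up, flat and centred on top of the adapter, leaving the canister, float bowl, choke knob and spare flange where they are.

Things in the scene. Friction and masses are not known exactly. Their poses are not given: they have to be found in the camera images.
- flange_center (a point): The flange to turn: aluminium plate 60 (its x) by 104 (its y) by 8 mm thick, 0.12 to 0.2 kg, with a round neck 32 mm across, 10 mm long in the middle of one face; 18 mm over all. The point is its middle, 9 mm from either end. z points from neck to flat face: up at the start (neck in the adapter's bore). Standing on its neck, the plate's rim is 10 mm clear of the shelf all round.
- adapter_top (a point): Centre of the top rim of the black steel intake adapter, fixed to the shelf: an upright tube 58 mm outside, 42 mm bore 45 mm deep, top rim 50 mm above the shelf, with a round foot 92 mm across and 8 mm high (bolt heads on it reach 12 mm). z is up.
- pad_edge (a point): Middle of the upper near edge of the fixed green rubber pad, a slab 14 mm thick lying on the shelf. It runs from this point 110 mm along its +x (away from the robot) and 85 mm to either side (y). Its near face is an upright step 14 mm high; the far long edge of the flange can bear against it while being tipped over onto the pad.
- lifter_grip (a point): Centre of the lifter's orange handle bar, 90 mm long (x), 20 wide, 18 high, on two posts 28 mm ahead of and behind this point. Below it a flat dark steel blade, 140 by 60 mm, 2 mm thick: underside 42 mm below this point, front edge 100 mm ahead, rear edge 40 mm behind. x points to the front edge, z up from the blade. 0.18 kg. It lies blade down on the shelf.
- lifter_tip (a point): Middle of the front edge of the lifter's blade, half-way through its 2 mm thickness; axes as for the handle.
- flange: The same flange; the origin is the centre of the neck's free end, 9 mm from point flange_center; same axes.
- lifter: The same lifter; the origin is on the blade's underside, 42 mm below the handle's centre; same axes.
- adapter: The same adapter; the origin is under its centre, on the shelf.
- canister: Bystander: screw-top brass canister, 64 mm across, 84 mm high, standing; origin under its centre.
- float_bowl: Bystander: pale blue round float bowl 70 mm across and 40 mm high, open at the top, with two small ears on its rim (94 mm over them); origin under its centre.
- choke_knob: Bystander: red plastic choke knob 64 mm across, 45 mm high; origin under its centre.
- spare_flange: Bystander: a second flange like the first, lying neck up on the shelf, 18 mm high; origin under its centre.
There are look-alikes about, which are no part of the job. Leave any blue or brown look-alike of the flange alone. What is shaped like the lifter but turquoise is not meant.

How it is judged:
By the outcome, as a careful person would: the job done as asked, in the order asked, and still so for the second after the job is handed in, with the robot touching nothing.
It also fails if it takes over 72 s, if anything falls off the work surface, if the arm or the gripper's body presses on something with over 40 N, if the wrist force passes 120 N, or if a joint passes its speed limit or range.

## Working session

There is one attempt and no reset: what is moved stays moved. The work goes in short steps, Python scripts to look and compute and a shell command to move; the robot and the scene stay as the last step left them, time stands still between calls to the robot, and variables do not carry over. Pictures are saved under pics/ and viewed, and the job is handed in when it is done.

```bash
ls; mkdir -p pics; cat > h.py <<'E'
import numpy as np, cv2
from workcell import state, read_camera, hand_in
def grab(n):
    c=read_camera(n); c['name']=n
    return c
def save(c,fn): cv2.imwrite('pics/'+fn, c['image'][:,:,::-1])
def cloud(c):
    d=c['depth'].astype(float); K=c['camera_matrix']; v,u=np.mgrid[0:480,0:640]
    P=np.stack([(u-K[0,2])/K[0,0]*d,(v-K[1,2])/K[1,1]*d,d],-1)
    W=(P-c['t'])@c['R']
    W[d==0]=np.nan
    return W
def proj(c,X):
    p=c['R']@np.array(X,float)+c['t']; q=c['camera_matrix']@p; return q[:2]/q[2]
E
python3 - <<'E'
from h import *
np.set_printoptions(precision=3,suppress=True)
for n in ('top','side'):
    c=grab(n); save(c,n+'0.png'); np.savez('/tmp/'+n+'0.npz',**{k:v for k,v in c.items()})
    print(n,c['camera_matrix'],c['R'],c['t'])
print(state())
E
```

```text
pics
top [[509.414   0.    316.11 ]
 [  0.    509.414 245.741]
 [  0.      0.      1.   ]] [[ 0.023 -1.     0.   ]
 [-0.998 -0.023 -0.056]
 [ 0.056  0.001 -0.998]] [   2.971  520.237 1197.737]
side [[552.662   0.    314.604]
 [  0.    552.662 231.701]
 [  0.      0.      1.   ]] [[-0.956 -0.293  0.012]
 [-0.171  0.523 -0.835]
 [ 0.238 -0.801 -0.55 ]] [485.581 131.195 976.789]
{'t': 0.1, 'qpos': array([-1.126,  0.424,  1.631, -0.   ,  1.089, -0.019]), 'qvel': array([ 0.001, -0.003, -0.003,  0.001,  0.   ,  0.002]), 'tau': array([ -0.   , -54.561, -27.432,   0.065,   0.019,  -0.   ]), 'ee_pos': array([ 279.396, -558.536,  240.984]), 'tcp_rot': array([[-0.001,  0.894,  0.447],
       [ 0.001,  0.447, -0.894],
       [-1.   ,  0.   , -0.001]]), 'wrist_force': array([-0.357,  0.184, -0.393]), 'ft_torque': array([-0.03 , -0.011,  0.029]), 'gripper_width': 87.75610375229873}
```

View pics/top0.png

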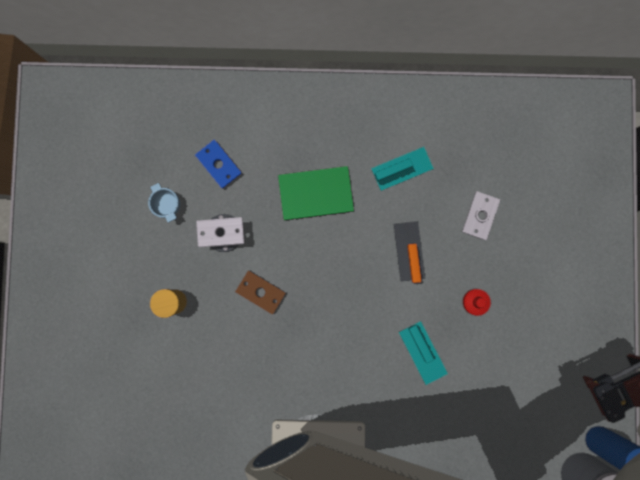

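View pics/side0.png

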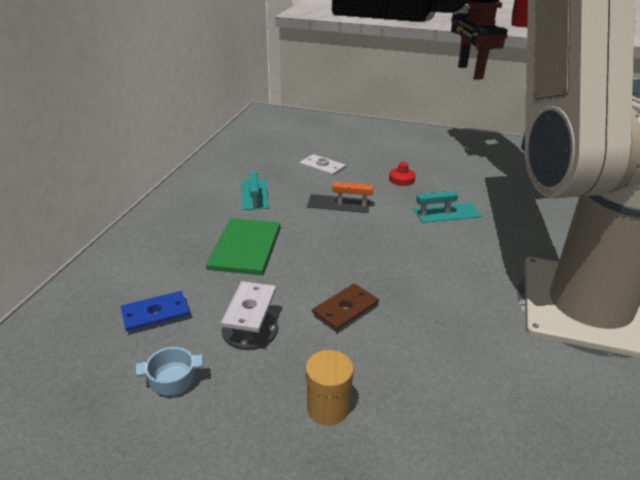

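Candidates, top image:
- **Flange:** the aluminium one on the adapter at (220,232). Look-alikes are the spare at (482,215), blue at (219,164) and brown at (261,292).
- **Lifter:** orange handle at (412,252). Look-alikes are turquoise at (403,168) and (423,352).
- **Pad:** green at (316,193).

Next I measure them and check the choice in a close crop.

```bash
cat >> h.py <<'E'
def ray(c,u,v,z):
    K=c['camera_matrix'];d=np.array([(u-K[0,2])/K[0,0],(v-K[1,2])/K[1,1],1.])
    o=-c['R'].T@c['t']; d=c['R'].T@d
    return o+d*(z-o[2])/d[2]
def load(n):
    f=np.load('/tmp/%s.npz'%n,allow_pickle=True); return {k:f[k] for k in f}
def masks(c):
    h=cv2.cvtColor(c['image'],cv2.COLOR_RGB2HSV).astype(int); H,S,V=h[...,0],h[...,1],h[...,2]
    return dict(green=(abs(H-65)<12)&(S>120)&(V>50), orange=(H>7)&(H<15)&(S>180)&(V>120), white=(S<40)&(V>170))
def rect(c,m,z,box,minA=40):
    # min area rect of mask pixels in box (u0,v0,u1,v1), on plane z
    mm=np.zeros(m.shape,np.uint8); u0,v0,u1,v1=box; mm[v0:v1,u0:u1]=m[v0:v1,u0:u1]
    mm=cv2.morphologyEx(mm,cv2.MORPH_CLOSE,np.ones((5,5),np.uint8))
    cs,_=cv2.findContours(mm,cv2.RETR_EXTERNAL,cv2.CHAIN_APPROX_NONE); k=max(cs,key=cv2.contourArea)[:,0]
    P=np.array([ray(c,u,v,z)[:2] for u,v in k],np.float32)
    return cv2.minAreaRect(P)
E
python3 - <<'E'
from h import *
np.set_printoptions(precision=1,suppress=True)
for n,fb,pb,ob,sb in (('top0',(180,200,260,260),(260,150,370,240),(390,220,440,300),(450,180,510,250)),('side0',(200,270,300,345),(190,200,300,290),(320,170,390,200),(290,145,355,180))):
    c=load(n); m=masks(c)
    print(n,'flange',rect(c,m['white'],58,fb)); print('pad',rect(c,m['green'],14,pb)); print('handle',rect(c,m['orange'],51,ob)); print('spare',rect(c,m['white'],8,sb))
    W=cloud(c)
    for nm,mk,b in (('fl','white',fb),('pad','green',pb),('h','orange',ob),('spare','white',sb)):
        mm=np.zeros((480,640),bool); mm[b[1]:b[3],b[0]:b[2]]=m[mk][b[1]:b[3],b[0]:b[2]]
        Q=W[mm]; Q=Q[~np.isnan(Q[:,0])]; print(nm,len(Q),np.median(Q,0))
c=load('top0');s=load('side0')
a=cv2.resize(c['image'][140:300,180:330],None,fx=2.6,fy=2.6,interpolation=cv2.INTER_CUBIC); b=cv2.resize(c['image'][140:300,380:530],None,fx=2.6,fy=2.6,interpolation=cv2.INTER_CUBIC)
cv2.imwrite('pics/crop0.png',np.hstack([a,b])[:,:,::-1])
E
```

```text
top0 flange ((545.06396484375, 237.8717041015625), (57.20838928222656, 100.39056396484375), 5.887833118438721)
pad ((646.927978515625, 19.27680206298828), (108.5201187133789, 167.6328582763672), 8.69277286529541)
handle ((484.4288024902344, -211.4926300048828), (86.71941375732422, 20.32050132751465), 8.191839218139648)
spare ((603.6920166015625, -379.3770751953125), (52.21377944946289, 95.87413787841797), 71.98822784423828)
fl 887 [544.5 237.9  58.6]
pad 3119 [646.9  19.5  14.6]
h 330 [ 483.6 -211.2   51.5]
spare 328 [ 621.8 -375.3    8.6]
side0 flange ((545.1548461914062, 238.2366485595703), (58.3585319519043, 103.57308197021484), 5.672425270080566)
pad ((644.967529296875, 28.715919494628906), (109.50557708740234, 178.1376495361328), 8.755095481872559)
handle ((482.0081481933594, -196.32997131347656), (83.73131561279297, 35.64842224121094), 7.421820640563965)
spare ((603.9991455078125, -378.27227783203125), (58.616119384765625, 101.45056915283203), 71.53335571289062)
fl 1389 [545.2 243.8  58.1]
pad 2800 [643.8  37.6  14. ]
h 275 [ 483.4 -203.9   47.9]
spare 306 [ 598.6 -372.7    8.3]
```

View pics/crop0.png

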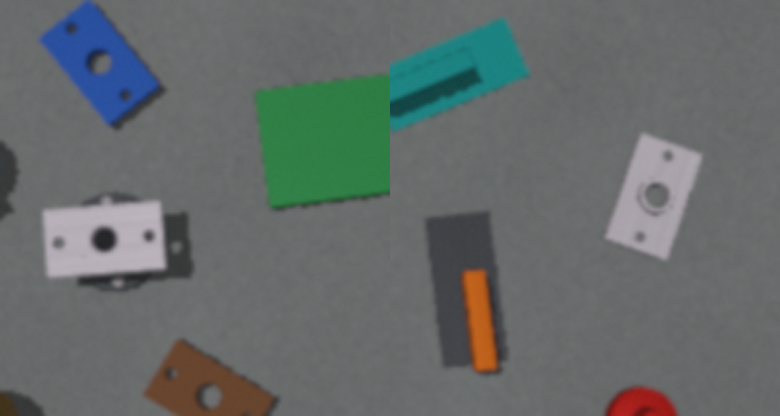

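The crop confirms the aluminium flange (105,240) on the black adapter, and the orange-handled dark-bladed lifter (480,320). Next I refine the lifter and adapter poses and plan the reach.

```bash
cat >> h.py <<'E'
from scipy.spatial.transform import Rotation as Ro
def head(hd,pitch=0):
    # tool pointing down, jaw axis z at heading hd deg; 
    h=np.radians(hd); z=np.array([np.cos(h),np.sin(h),0]); x=np.array([0,0,-1.]); y=np.cross(z,x)
    return np.stack([x,y,z],1)
def plan(pos,R,n,start=None):
    s=state()
    p,Q=(s['ee_pos'],s['tcp_rot']) if start is None else start
    w=Ro.from_matrix(Q.T@R).as_rotvec(degrees=True)/n
    d=(np.array(pos)-p)/n
    print('from',np.round(p,1),'F',np.round(s['wrist_force'],1),'w',round(s['gripper_width'],1),'t',round(s['t'],2))
    for i in range(n):
        Qi=Q@Ro.from_rotvec(w*i,degrees=True).as_matrix()
        print(np.round(w,2).tolist(),np.round(Qi.T@d/1000,4).tolist())
E
python3 - <<'E'
from h import *
c=load('top0')
im=c['image'].astype(int).sum(2)
# dark blade
m=(im<200)
print(rect(c,m,1,(388,215,430,288)), im[240,400], im[200,400])
for n,b in (('top0',(190,205,260,262)),):
    W=cloud(c); 
    # foot pixels: z between 5 and 13 near adapter
    z=W[...,2]; sel=(abs(W[...,0]-545)<70)&(abs(W[...,1]-238)<70)&(z>5.5)&(z<14)
    print(sel.sum()); Q=W[sel]; print(Q[:,:2].min(0),Q[:,:2].max(0))
for nm,(u,v) in dict(brown=(261,292),can=(166,303),knob=(477,302),tq=(423,352)).items(): print(nm,ray(c,u,v,10)[:2])
plan([545,238,180],head(5.8),15)
E
```

```text
((558.9561157226562, -200.9896697998047), (39.21456527709961, 49.799476623535156), 7.700769424438477) 206 327
296
[476.97884189 168.73786804] [614.92782605 306.75849436]
brown [407.12782236 143.52267607]
can [375.84832354 368.18693691]
knob [ 395.4640516  -369.93087516]
tq [ 274.9339448  -243.08594394]
from [ 279.4 -558.5  241. ] F [-0.4  0.2 -0.4] w 87.8 t 0.1
[-4.62, -0.0, -0.0] [0.0041, 0.0396, -0.0396]
[-4.62, -0.0, -0.0] [0.0041, 0.0426, -0.0363]
[-4.62, -0.0, -0.0] [0.0041, 0.0454, -0.0327]
[-4.62, -0.0, -0.0] [0.0041, 0.0479, -0.0289]
[-4.62, -0.0, -0.0] [0.0041, 0.0501, -0.025]
[-4.62, -0.0, -0.0] [0.0041, 0.0519, -0.0209]
[-4.62, -0.0, -0.0] [0.0041, 0.0534, -0.0166]
[-4.62, -0.0, -0.0] [0.0041, 0.0546, -0.0123]
[-4.62, -0.0, -0.0] [0.0041, 0.0554, -0.0079]
[-4.62, -0.0, -0.0] [0.0041, 0.0559, -0.0034]
[-4.62, -0.0, -0.0] [0.0041, 0.056, 0.0011]
[-4.62, -0.0, -0.0] [0.0041, 0.0557, 0.0056]
[-4.62, -0.0, -0.0] [0.0041, 0.0551, 0.0101]
[-4.62, -0.0, -0.0] [0.0041, 0.0541, 0.0145]
[-4.62, -0.0, -0.0] [0.0041, 0.0527, 0.0188]
```

```bash
python3 -m crank '[[[-4.6,0,0,0.004,0.040,-0.040,1],[-4.6,0,0,0.004,0.043,-0.036,1],[-4.6,0,0,0.004,0.045,-0.033,1],[-4.6,0,0,0.004,0.048,-0.029,1],[-4.6,0,0,0.004,0.050,-0.025,1]]]' 40
python3 -m crank '[[[-4.6,0,0,0.004,0.052,-0.021,1],[-4.6,0,0,0.004,0.053,-0.017,1],[-4.6,0,0,0.004,0.055,-0.012,1],[-4.6,0,0,0.004,0.055,-0.008,1],[-4.6,0,0,0.004,0.056,-0.003,1]]]'
python3 -m crank '[[[-4.6,0,0,0.004,0.056,0.001,1],[-4.6,0,0,0.004,0.056,0.006,1],[-4.6,0,0,0.004,0.055,0.010,1],[-4.6,0,0,0.004,0.054,0.014,1],[-4.6,0,0,0.004,0.053,0.019,1]]]'
python3 - <<'E'
from h import *
plan([545,238,110],head(5.8),2)
E
```

```text
t: 0.72
ee_pos: [368.5, -291.2, 221.4]
tcp_rot: [[-0.0, 0.647, 0.763], [0.0, 0.763, -0.647], [-1.0, 0.0, -0.0]]
wrist_force: [0.7, 0.1, 0.7]
gripper_width: 88.2
t: 1.35
ee_pos: [457.6, -26.0, 201.6]
tcp_rot: [[0.0, 0.297, 0.955], [-0.0, 0.955, -0.297], [-1.0, -0.0, 0.0]]
wrist_force: [0.5, -0.8, -1.0]
gripper_width: 87.8
t: 1.98
ee_pos: [546.7, 239.8, 181.2]
tcp_rot: [[-0.0, -0.1, 0.995], [-0.0, 0.995, 0.1], [-1.0, -0.0, -0.0]]
wrist_force: [0.1, 0.5, -0.1]
gripper_width: 88.0
from [546.7 239.8 181.2] F [ 0.1  0.5 -0.1] w 88.0 t 1.98
[-0.03, -0.01, 0.01] [0.0356, -0.0008, -0.0009]
[-0.03, -0.01, 0.01] [0.0356, -0.0008, -0.0009]
```

```bash
python3 -m crank '[[[0,0,0,0.040,-0.0017,-0.0017,1],[0,0,0,0.040,0,0,1],[0,0,0,0.025,0,0,1],[0,0,0,0.0055,0,0,1],[0,0,0,0,0,0,1]]]' 40
python3 -m crank '[[[0,0,0,0,0,0,-1],[0,0,0,0,0,0,-1],[0,0,0,0,0,0,-1],[0,0,0,0,0,0,-1],[0,0,0,0,0,0,-1]]]' 40
```

```text
t: 2.6
ee_pos: [545.1, 236.1, 71.3]
tcp_rot: [[-0.0, -0.097, 0.995], [-0.0, 0.995, 0.097], [-1.0, -0.0, -0.0]]
wrist_force: [-0.5, -0.1, 0.2]
gripper_width: 87.8
t: 3.22
ee_pos: [545.4, 236.2, 71.8]
tcp_rot: [[0.001, -0.097, 0.995], [0.0, 0.995, 0.097], [-1.0, 0.0, 0.001]]
wrist_force: [-1.8, -0.3, 5.0]
gripper_width: 59.3
```

```bash
python3 -m crank '[[[0,0,0,-0.005,0,0,-1],[0,0,0,-0.020,0,0,-1],[0,0,0,-0.040,0,0,-1],[0,0,0,-0.040,0,0,-1],[0,0,0,0,0,0,-1]]]' 40
python3 - <<'E'
from h import *
c=grab('side'); save(c,'side1.png'); c=grab('top'); save(c,'top1.png')
E
```

```text
t: 3.85
ee_pos: [547.1, 237.0, 180.5]
tcp_rot: [[0.007, -0.097, 0.995], [0.003, 0.995, 0.097], [-1.0, 0.002, 0.007]]
wrist_force: [0.0, 0.6, -0.6]
gripper_width: 59.6
```

View pics/side1.png

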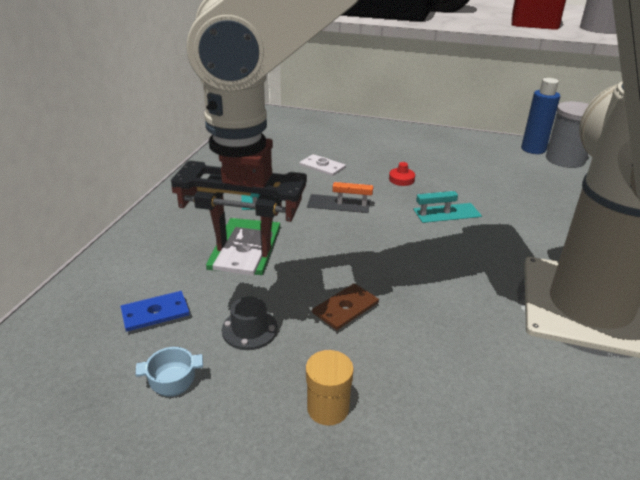

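```bash
python3 - <<'E'
from h import *
R=head(8.7)
plan([541.4,1.3,80],R,5)
E
```

```text
from [544.9 236.1 176.8] F [-0.5 -0.7 -0.7] w 59.2 t 3.95
[-0.62, 0.01, -0.0] [0.0193, -0.0467, -0.0053]
[-0.62, 0.01, -0.0] [0.0193, -0.0466, -0.0058]
[-0.62, 0.01, -0.0] [0.0193, -0.0465, -0.0063]
[-0.62, 0.01, -0.0] [0.0193, -0.0465, -0.0068]
[-0.62, 0.01, -0.0] [0.0193, -0.0464, -0.0073]
```

```bash
python3 -m crank '[[[-0.6,0,0,0.010,-0.046,-0.005,-1],[-0.6,0,0,0.018,-0.047,-0.006,-1],[-0.6,0,0,0.019,-0.047,-0.006,-1],[-0.6,0,0,0.019,-0.047,-0.007,-1],[-0.6,0,0,0.019,-0.046,-0.007,-1]]]' 40
python3 -m crank '[[[0,0,0,0.005,0,0,-1],[0,0,0,0,0,0,-1]]]' 40
python3 - <<'E'
from h import *
plan([541.4,1.3,33],head(8.7),1)
E
```

```text
t: 4.58
ee_pos: [540.3, -0.4, 89.2]
tcp_rot: [[-0.003, -0.15, 0.989], [0.0, 0.989, 0.15], [-1.0, 0.0, -0.003]]
wrist_force: [0.4, 0.1, -1.3]
gripper_width: 59.5
t: 4.82
ee_pos: [540.7, 1.2, 85.0]
tcp_rot: [[-0.003, -0.148, 0.989], [0.0, 0.989, 0.148], [-1.0, 0.001, -0.003]]
wrist_force: [-0.4, -0.2, -1.3]
gripper_width: 59.6
from [540.7   1.2  85. ] F [-0.4 -0.2 -1.3] w 59.6 t 4.83
[-0.17, -0.15, -0.04] [0.052, -0.0001, 0.0008]
```

```bash
python3 -m crank '[[[0,0,0,0.030,0,0.0005,-1],[0,0,0,0.016,0,0,-1],[0,0,0,0.005,0,0,-1],[0,0,0,0.002,0,0,-1],[0,0,0,0,0,0,-1]]]' 40
```

```text
t: 5.45
ee_pos: [542.6, 1.3, 33.6]
tcp_rot: [[0.001, -0.149, 0.989], [-0.0, 0.989, 0.149], [-1.0, -0.0, 0.001]]
wrist_force: [0.0, -0.1, -0.8]
gripper_width: 59.5
```

```bash
python3 -m crank '[[[0,0,0,0.0015,0,0,-1],[0,0,0,0.001,0,0,-1],[0,0,0,0,0,0,-1]]]' 40
```

```text
t: 5.82
ee_pos: [542.7, 1.1, 31.8]
tcp_rot: [[0.001, -0.149, 0.989], [0.0, 0.989, 0.149], [-1.0, -0.0, 0.001]]
wrist_force: [-2.6, 0.6, 9.2]
gripper_width: 59.1
```

```bash
python3 -m crank '[[[0,0,0,0,0,0,0.5],[0,0,0,0,0,0,0.5],[0,0,0,-0.004,0,0,0.5],[0,0,0,-0.030,0,0,0.5],[0,0,0,-0.060,0,0,0.5]]]' 40
python3 - <<'E'
from h import *
plan([484.2,-211.5,130],head(-81.8),9)
E
```

```text
t: 6.45
ee_pos: [540.5, 1.1, 123.9]
tcp_rot: [[-0.005, -0.149, 0.989], [0.0, 0.989, 0.149], [-1.0, 0.001, -0.005]]
wrist_force: [1.5, -0.5, 0.3]
gripper_width: 66.1
from [540.5   1.1 123.9] F [ 1.5 -0.5  0.3] w 66.1 t 6.45
[10.04, -0.03, 0.02] [-0.0006, -0.0224, -0.0097]
[10.04, -0.03, 0.02] [-0.0007, -0.0238, -0.0057]
[10.04, -0.03, 0.02] [-0.0007, -0.0244, -0.0014]
[10.04, -0.03, 0.02] [-0.0007, -0.0243, 0.0029]
[10.04, -0.03, 0.02] [-0.0007, -0.0234, 0.007]
[10.04, -0.03, 0.02] [-0.0007, -0.0218, 0.011]
[10.04, -0.03, 0.02] [-0.0007, -0.0196, 0.0147]
[10.04, -0.03, 0.02] [-0.0007, -0.0167, 0.0178]
[10.04, -0.03, 0.02] [-0.0007, -0.0133, 0.0205]
```

```bash
python3 -m crank '[[[10,0,0,0,-0.022,-0.010,0.5],[10,0,0,0,-0.024,-0.006,0],[10,0,0,0,-0.024,-0.001,0],[10,0,0,0,-0.024,0.003,0],[10,0,0,0,-0.023,0.007,0]]]' 40
python3 -m crank '[[[10,0,0,0,-0.022,0.011,0],[10,0,0,0,-0.020,0.015,0],[10,0,0,0,-0.017,0.018,0],[10,0,0,0,-0.013,0.020,0],[0,0,0,0,0,0,0]]]' 40
python3 - <<'E'
from h import *
for n in ('top','side'):
    c=grab(n); save(c,n+'2.png'); np.savez('/tmp/'+n+'2.npz',**c)
c=load('top2'); m=masks(c); print(rect(c,m['white'],18,(260,210,370,270))); print(rect(c,m['green'],14,(260,150,370,235)))
c=load('side2'); m=masks(c); print(rect(c,m['white'],18,(235,220,320,300)))
plan([484.2,-211.5,60],head(-81.8),2)
E
```

```text
t: 7.08
ee_pos: [511.1, -116.7, 124.9]
tcp_rot: [[0.0, 0.666, 0.746], [-0.0, 0.746, -0.666], [-1.0, 0.0, 0.0]]
wrist_force: [0.5, 0.1, 0.4]
gripper_width: 44.1
t: 7.7
ee_pos: [486.2, -212.1, 124.8]
tcp_rot: [[0.0, 0.989, 0.147], [-0.0, 0.147, -0.989], [-1.0, 0.0, 0.0]]
wrist_force: [-0.9, 0.1, -0.0]
gripper_width: 43.8
((542.3197021484375, 2.713531494140625), (55.551692962646484, 99.6524658203125), 8.494982719421387)
((646.9808349609375, 19.26390838623047), (108.67858123779297, 167.7532196044922), 8.541370391845703)
((543.1837158203125, 3.1355514526367188), (59.33030319213867, 104.80061340332031), 8.59805679321289)
from [ 486.4 -210.8  124.7] F [ 0.1  0.  -0.7] w 44.1 t 7.8
[0.25, -0.01, 0.0] [0.0324, -0.0011, 0.0002]
[0.25, -0.01, 0.0] [0.0324, -0.0011, 0.0002]
```

View pics/side2.png

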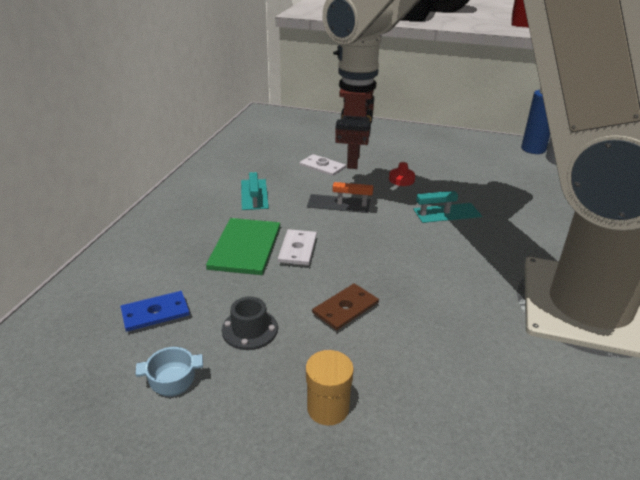

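View pics/top2.png

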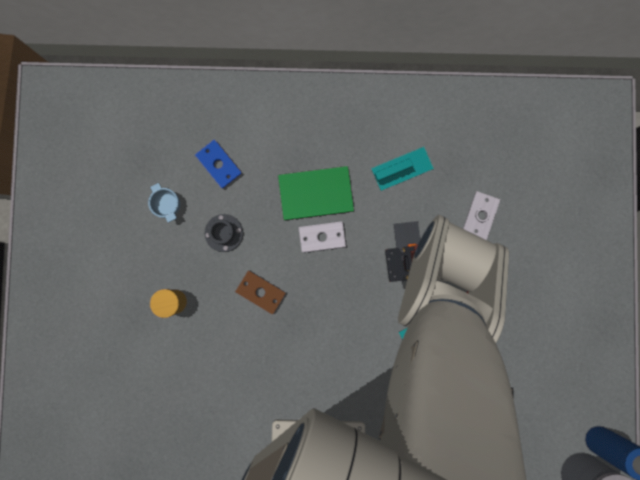

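```bash
python3 -m crank '[[[0,0,0,0.040,-0.002,0,0],[0,0,0,0.028,0,0,0],[0,0,0,0.0145,0,0,0],[0,0,0,0,0,0,0],[0,0,0,0,0,0,-1]]]' 60
python3 -m crank '[[[0,0,0,0,0,0,-1],[0,0,0,0,0,0,-1],[0,0,0,0,0,0,-1],[0,0,0,0,0,0,-1]]]' 60
python3 - <<'E'
from h import *
c=load('top2'); W=cloud(c)
z=W[...,2]; near=(np.hypot(W[...,0]-545,W[...,1]-236)<60)
for lo,hi in ((5,11),(47,53)):
    sel=near&(z>lo)&(z<hi); Q=W[sel][:,:2].astype(np.float32); 
    print(lo,len(Q),cv2.minEnclosingCircle(Q), Q.mean(0))
# dark disc contour on z=8
im=c['image'].astype(int).sum(2); m=(im<200); mm=np.zeros((480,640),np.uint8); mm[205:262,195:252]=m[205:262,195:252]
cs,_=cv2.findContours(cv2.morphologyEx(mm,cv2.MORPH_CLOSE,np.ones((5,5))),cv2.RETR_EXTERNAL,cv2.CHAIN_APPROX_NONE); k=max(cs,key=cv2.contourArea)[:,0]
P=np.array([ray(c,u,v,8)[:2] for u,v in k],np.float32); print(cv2.minEnclosingCircle(P), cv2.fitEllipse(P))
E
```

```text
t: 8.43
ee_pos: [485.2, -211.3, 43.0]
tcp_rot: [[0.001, 0.989, 0.15], [-0.001, 0.15, -0.989], [-1.0, 0.001, 0.001]]
wrist_force: [0.7, -0.0, -0.0]
gripper_width: 37.2
t: 8.93
ee_pos: [485.0, -211.6, 43.0]
tcp_rot: [[0.001, 0.989, 0.149], [-0.001, 0.149, -0.989], [-1.0, 0.001, 0.001]]
wrist_force: [-1.0, 0.8, 7.0]
gripper_width: 19.5
5 601 ((545.201171875, 235.62408447265625), 58.65400314331055) [546.82965 234.60457]
47 193 ((547.3717651367188, 237.8294677734375), 29.236732482910156) [546.13727 238.33716]
((544.2996215820312, 231.3283233642578), 40.40403747558594) ((543.7896728515625, 230.0355682373047), (59.023963928222656, 81.31425476074219), 157.27212524414062)
```

```bash
python3 -m crank '[[[0,0,0,-0.012,0,0,-1],[0,0,0,-0.015,0,0,-1]]]' 60
python3 - <<'E'
from h import *
plan([400.3,-18.5,67],head(-81.4),5)
E
```

```text
t: 9.18
ee_pos: [484.1, -211.2, 69.8]
tcp_rot: [[-0.001, 0.989, 0.149], [0.0, 0.149, -0.989], [-1.0, -0.001, -0.001]]
wrist_force: [0.3, -0.7, -1.0]
gripper_width: 19.5
from [ 484.1 -211.2   69.8] F [ 0.3 -0.7 -1. ] w 19.5 t 9.18
[-0.01, -0.01, 0.01] [0.0006, -0.0108, -0.0406]
[-0.01, -0.01, 0.01] [0.0006, -0.0108, -0.0406]
[-0.01, -0.01, 0.01] [0.0006, -0.0108, -0.0406]
[-0.01, -0.01, 0.01] [0.0006, -0.0108, -0.0406]
[-0.01, -0.01, 0.01] [0.0006, -0.0108, -0.0406]
```

```bash
python3 -m crank '[[[0,0,0,0,-0.020,-0.030,-1],[0,0,0,0,-0.018,-0.043,-1],[0,0,0,0,-0.011,-0.044,-1],[0,0,0,0.002,-0.005,-0.044,-1],[0,0,0,0.001,0,-0.042,-1]]]' 60
python3 -m crank '[[[0,0,0,0.012,0,0,-1],[0,0,0,0,0,0,-1]]]' 60
python3 - <<'E'
from h import *
c=grab('side'); save(c,'side3.png'); np.savez('/tmp/side3.npz',**c)
s=state(); print(s['qpos'])
plan([400.3,-18.5,45],head(-81.4),1)
cv2.imwrite('pics/crop3.png',cv2.resize(c['image'][170:320,190:390],None,fx=4,fy=4,interpolation=cv2.INTER_CUBIC)[:,:,::-1])
E
```

```text
t: 9.8
ee_pos: [400.3, -17.5, 67.0]
tcp_rot: [[0.001, 0.989, 0.149], [-0.0, 0.149, -0.989], [-1.0, 0.001, 0.0]]
wrist_force: [1.1, -0.1, -2.1]
gripper_width: 19.7
t: 10.05
ee_pos: [400.9, -18.7, 54.1]
tcp_rot: [[-0.0, 0.989, 0.15], [-0.0, 0.15, -0.989], [-1.0, -0.0, 0.0]]
wrist_force: [0.5, -0.5, -1.5]
gripper_width: 19.7
[-7.72570447e-02  4.71998980e-01  2.21057753e+00 -1.26862833e-04
  4.59054206e-01  1.34430283e+00]
from [401.1 -19.1  54.2] F [ 0.3 -0.3 -1.5] w 19.6 t 10.1
[-0.04, 0.0, 0.0] [0.0092, -0.0007, -0.0007]
```

View pics/crop3.png

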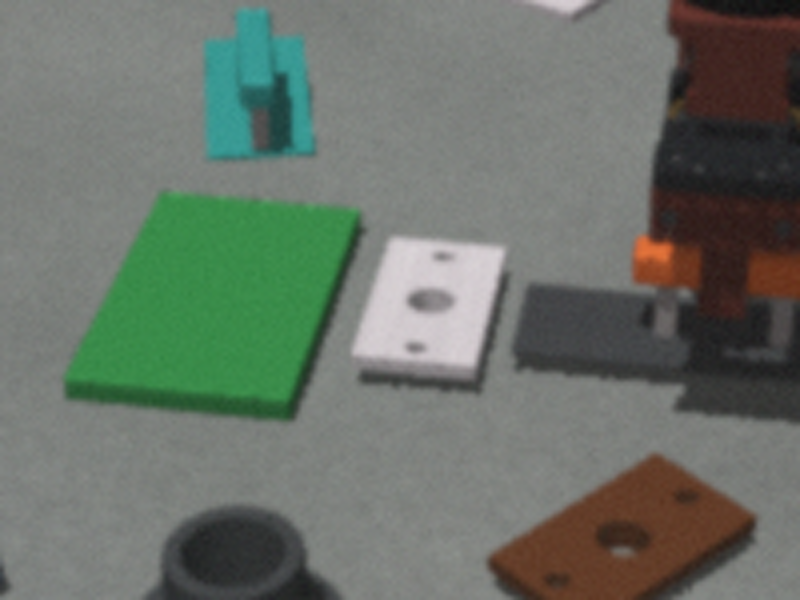

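```bash
python3 -m crank '[[[0,0,0,0.0095,0,0,-1],[0,0,0,0,0.008,0,-1],[0,0,0,0,0.012,0,-1],[0,0,0,0,0.008,0,-1],[0,0,0,0,0.005,0,-1]]]' 60
python3 -m crank '[[[0,0,0,0,0.005,0,-1],[0,0,0,0,0.004,0,-1],[0,0,0,0,0.003,0,-1],[0,0,0,0,0,0,-1]]]' 60
python3 - <<'E'
from h import *
c=grab('side'); np.savez('/tmp/side3.npz',**c)
m=masks(c); print(rect(c,m['white'],18,(220,220,330,300)))
u=np.array([.9888,.1495]); s=state(); print('tip along u rel E', (s['ee_pos'][:2]+99*u-[592.55,11.1])@u, (s['ee_pos'][:2]-[592.55,11.1])@[-.1495,.9888])
cv2.imwrite('pics/crop4.png',cv2.resize(c['image'][170:320,190:390],None,fx=4,fy=4,interpolation=cv2.INTER_CUBIC)[:,:,::-1])
E
```

```text
t: 10.72
ee_pos: [434.1, -13.6, 44.7]
tcp_rot: [[0.0, 0.989, 0.149], [-0.0, 0.149, -0.989], [-1.0, 0.0, 0.0]]
wrist_force: [-1.2, 0.8, -1.0]
gripper_width: 19.6
t: 11.22
ee_pos: [445.6, -11.9, 44.7]
tcp_rot: [[0.0, 0.989, 0.149], [-0.0, 0.149, -0.989], [-1.0, 0.0, 0.0]]
wrist_force: [0.0, -0.3, -0.7]
gripper_width: 19.7
((559.187255859375, 5.75787353515625), (58.873374938964844, 105.04074096679688), 8.439088821411133)
tip along u rel E -49.86037878538769 -0.7513737823372051
```

View pics/crop4.png

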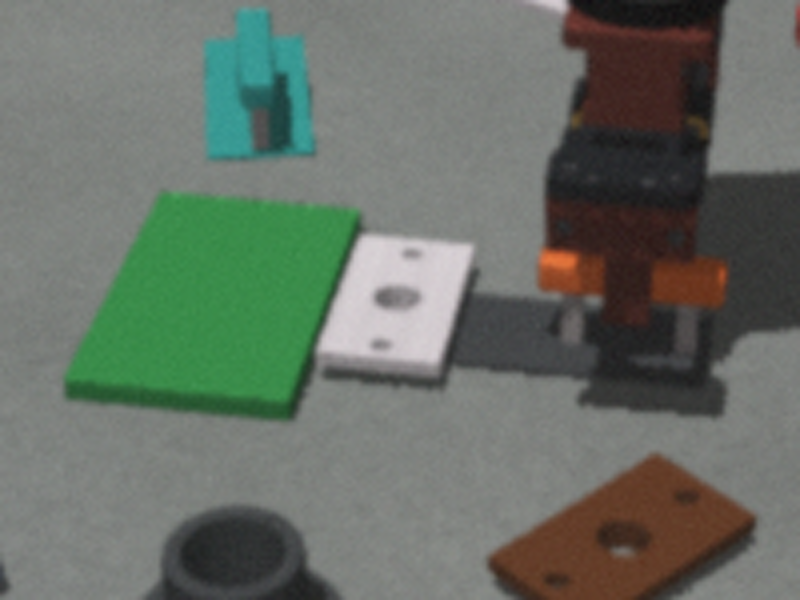

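```bash
python3 -m crank '[[[0,0,0,0,0.003,0,-1],[0,0,0,0,0.001,0,-1],[0,0,0,0,0,0,-1]]]' 60
python3 -m crank '[[[0,0,0,0,0.001,0,-1],[0,0,0,0,0,0,-1]]]' 60
```

```text
t: 11.65
ee_pos: [449.4, -11.3, 44.7]
tcp_rot: [[0.0, 0.989, 0.149], [-0.0, 0.149, -0.989], [-1.0, 0.0, 0.0]]
wrist_force: [-0.4, 0.6, -2.1]
gripper_width: 19.4
t: 11.9
ee_pos: [450.2, -11.2, 44.7]
tcp_rot: [[-0.0, 0.989, 0.149], [0.0, 0.149, -0.989], [-1.0, -0.0, -0.0]]
wrist_force: [-0.6, -0.1, -2.7]
gripper_width: 19.6
```

```bash
python3 -m crank '[[[0,0,0,0,-0.004,0,-1],[0,0,0,-0.008,0,0,-1],[0,0,0,-0.010,-0.0005,0,-1],[0,0,0,-0.008,0.003,0,-1],[0,0,0,0,0,0,-1]]]' 60
python3 - <<'E'
from h import *
c=grab('side'); s=state(); u=np.array([.9888,.1495]); print('tip along u rel E', (s['ee_pos'][:2]+99*u-[592.55,11.1])@u, s['ee_pos'][2]-41,s['wrist_force'])
cv2.imwrite('pics/crop5.png',cv2.resize(c['image'][170:320,190:390],None,fx=4,fy=4,interpolation=cv2.INTER_CUBIC)[:,:,::-1])
E
```

```text
t: 12.52
ee_pos: [449.7, -11.4, 71.6]
tcp_rot: [[0.002, 0.989, 0.149], [-0.0, 0.149, -0.989], [-1.0, 0.002, 0.0]]
wrist_force: [-0.2, 0.6, -2.4]
gripper_width: 19.5
tip along u rel E -46.05283763234797 30.214804107850057 [-0.90611102 -0.01147972 -2.6318832 ]
```

View pics/crop5.png

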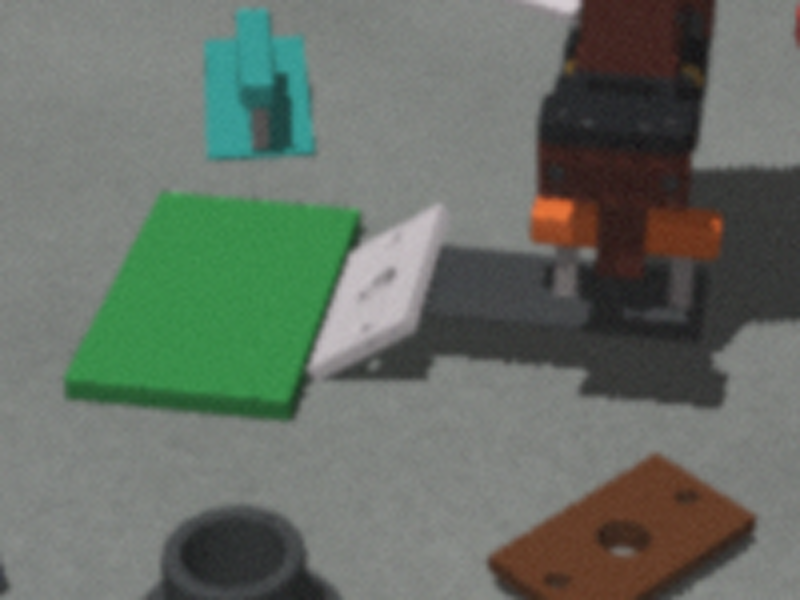

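The flange is tilted about 35°, with its far edge against the step. I carry on along the arc.

```bash
python3 -m crank '[[[0,0,0,-0.009,0.007,0,-1],[0,0,0,-0.007,0.010,0,-1],[0,0,0,-0.004,0.010,0,-1],[0,0,0,-0.001,0.005,0,-1],[0,0,0,0,0,0,-1]]]' 60
python3 - <<'E'
from h import *
c=grab('side'); s=state(); u=np.array([.9888,.1495]); print('tip along u rel E', (s['ee_pos'][:2]+99*u-[592.55,11.1])@u, s['ee_pos'][2]-41,s['wrist_force'])
cv2.imwrite('pics/crop6.png',cv2.resize(c['image'][170:320,190:390],None,fx=4,fy=4,interpolation=cv2.INTER_CUBIC)[:,:,::-1])
E
```

```text
t: 13.2
ee_pos: [480.9, -6.6, 91.6]
tcp_rot: [[0.0, 0.989, 0.149], [-0.0, 0.149, -0.989], [-1.0, 0.0, 0.0]]
wrist_force: [-0.0, 0.7, -1.4]
gripper_width: 19.2
tip along u rel E -14.647981422172277 50.487330104273056 [-0.09452268 -0.24002116 -2.01718173]
```

View pics/crop6.png

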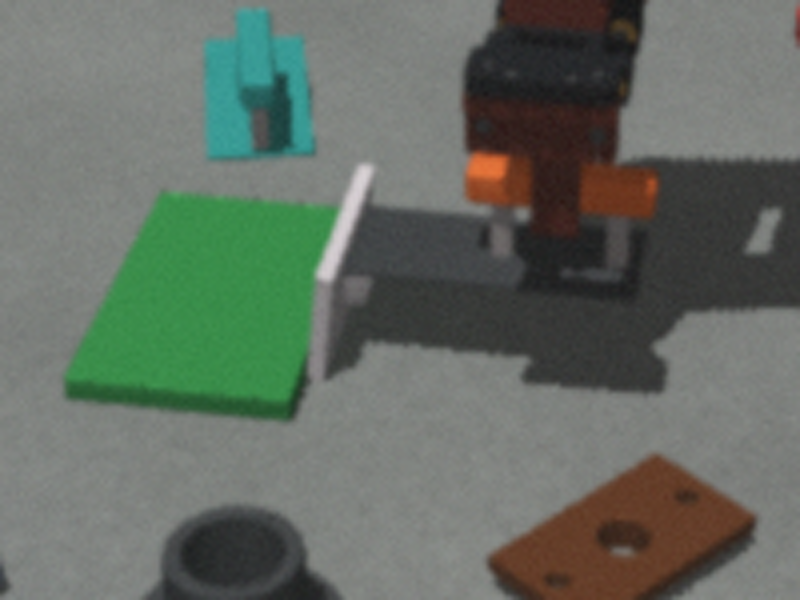

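```bash
python3 -m crank '[[[0,0,0,-0.0005,0.005,0,-1],[0,0,0,-0.0005,0.005,0,-1],[0,0,0,0,0.005,0,-1],[0,0,0,0,0.005,0,-1],[0,0,0,0,0.004,0,-1]]]' 60
python3 - <<'E'
from h import *
c=grab('side'); s=state(); u=np.array([.9888,.1495]); print('tip along u rel E', (s['ee_pos'][:2]+99*u-[592.55,11.1])@u, s['ee_pos'][2]-41,s['wrist_force'])
cv2.imwrite('pics/crop7.png',cv2.resize(c['image'][170:320,190:390],None,fx=4,fy=4,interpolation=cv2.INTER_CUBIC)[:,:,::-1])
E
```

```text
t: 13.88
ee_pos: [504.5, -3.0, 92.7]
tcp_rot: [[0.0, 0.989, 0.149], [0.0, 0.149, -0.989], [-1.0, 0.0, 0.0]]
wrist_force: [-0.0, 0.7, -1.4]
gripper_width: 19.5
tip along u rel E 10.435429333576561 51.75217671332443 [ 1.07141471  0.57956544 -1.53521875]
```

View pics/crop7.png

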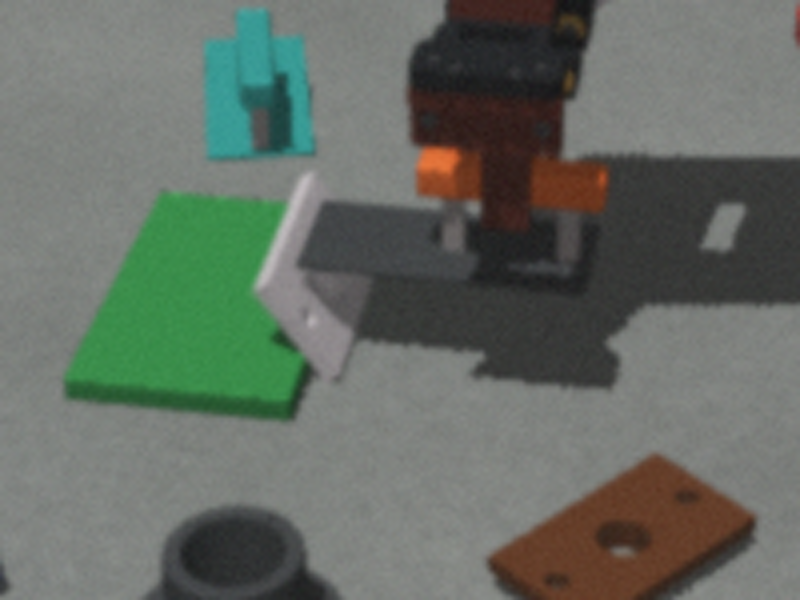

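```bash
python3 -m crank '[[[0,0,0,0,0.004,0,-1],[0,0,0,0,0.003,0,-1],[0,0,0,0,0,0,-1]]]' 60
python3 - <<'E'
from h import *
c=grab('side'); s=state(); u=np.array([.9888,.1495]); print('tip along u rel E', (s['ee_pos'][:2]+99*u-[592.55,11.1])@u, s['ee_pos'][2]-41,s['wrist_force'])
cv2.imwrite('pics/crop8.png',cv2.resize(c['image'][170:320,190:390],None,fx=4,fy=4,interpolation=cv2.INTER_CUBIC)[:,:,::-1])
E
```

```text
t: 14.3
ee_pos: [511.3, -2.0, 92.7]
tcp_rot: [[0.0, 0.989, 0.149], [0.0, 0.149, -0.989], [-1.0, 0.0, 0.0]]
wrist_force: [-1.5, 0.2, -2.8]
gripper_width: 19.7
tip along u rel E 16.45540302841491 51.64717466130804 [-0.75516081  0.35530003 -1.59860157]
```

View pics/crop8.png

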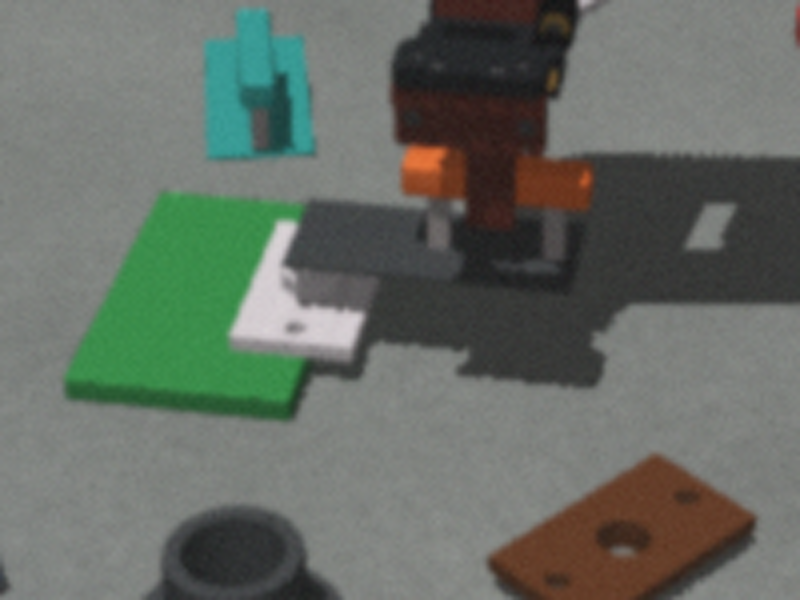

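```bash
python3 -m crank '[[[0,0,0,-0.003,-0.020,0,-1],[0,0,0,0,-0.030,0,-1],[0,0,0,0,-0.010,0,-1],[0,0,0,0,0,0,-1]]]' 60
python3 - <<'E'
from h import *
c=grab('side'); s=state(); u=np.array([.9888,.1495]); print('tip along u rel E', (s['ee_pos'][:2]+99*u-[592.55,11.1])@u, s['ee_pos'][2]-41,s['wrist_force'])
m=masks(c); r=rect(c,m['white'],22,(220,210,330,300)); print(r, (np.array(r[0])-[592.55,11.1])@u)
cv2.imwrite('pics/crop9.png',cv2.resize(c['image'][170:320,190:390],None,fx=4,fy=4,interpolation=cv2.INTER_CUBIC)[:,:,::-1])
E
```

```text
t: 14.85
ee_pos: [451.8, -11.0, 95.9]
tcp_rot: [[0.0, 0.989, 0.149], [0.0, 0.149, -0.989], [-1.0, 0.0, 0.0]]
wrist_force: [0.2, -0.1, -0.4]
gripper_width: 19.8
tip along u rel E -42.50641156834446 54.97311132243381 [ 0.09528874  0.0303092  -1.95520121]
((601.58984375, 12.301647186279297), (59.7733154296875, 104.68804168701172), 8.835582733154297) 9.1182437543488
```

View pics/crop9.png

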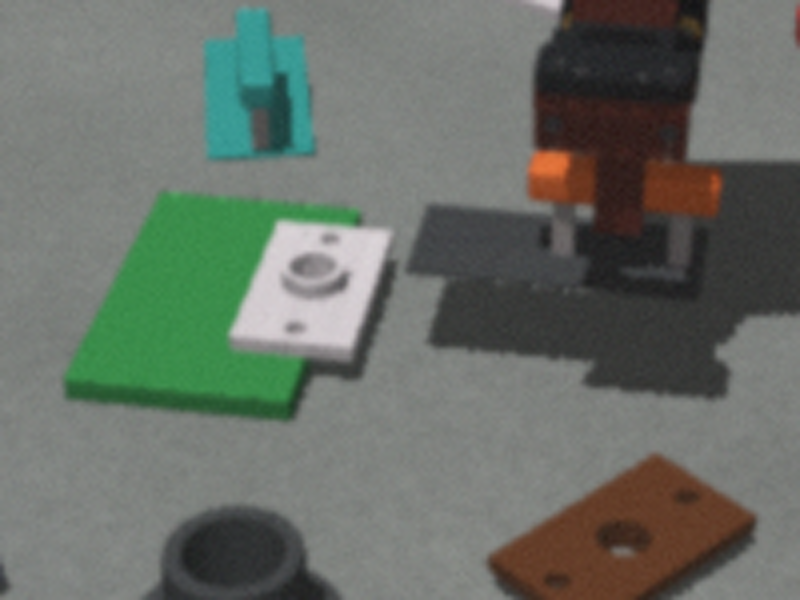

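```bash
python3 -m crank '[[[0,0,0,0.020,0,0,-1],[0,0,0,0.016,0,0,-1],[0,0,0,0,0.010,0,-1],[0,0,0,0,0.008,0,-1],[0,0,0,0,0.005,0,-1]]]' 60
python3 -m crank '[[[0,0,0,0,0.006,0,-1],[0,0,0,0,0.006,0,-1],[0,0,0,0,0.006,0,-1],[0,0,0,0,0.004,0,-1],[0,0,0,0,0,0,-1]]]' 60
python3 - <<'E'
from h import *
c=grab('side'); s=state(); u=np.array([.9888,.1495]); print('tip along u rel E', (s['ee_pos'][:2]+99*u-[592.55,11.1])@u, s['ee_pos'][2]-41,s['wrist_force'])
m=masks(c); r=rect(c,m['white'],22,(205,205,330,300)); print(r, (np.array(r[0])-[592.55,11.1])@u)
cv2.imwrite('pics/crop10.png',cv2.resize(c['image'][170:320,190:390],None,fx=4,fy=4,interpolation=cv2.INTER_CUBIC)[:,:,::-1])
E
```

```text
t: 15.52
ee_pos: [475.7, -7.4, 60.1]
tcp_rot: [[0.001, 0.989, 0.149], [-0.0, 0.149, -0.989], [-1.0, 0.001, 0.0]]
wrist_force: [-0.8, 0.4, -1.5]
gripper_width: 19.8
t: 16.15
ee_pos: [496.7, -4.2, 59.7]
tcp_rot: [[0.001, 0.989, 0.149], [0.0, 0.149, -0.989], [-1.0, 0.001, 0.0]]
wrist_force: [-0.4, 0.6, -2.0]
gripper_width: 19.6
tip along u rel E 1.642458523573423 18.671778435464383 [ 0.05938919 -0.37199304 -2.02475136]
((625.4098510742188, 15.961605072021484), (59.77733612060547, 104.79991912841797), 8.40822982788086) 33.21863070045475
```

View pics/crop10.png

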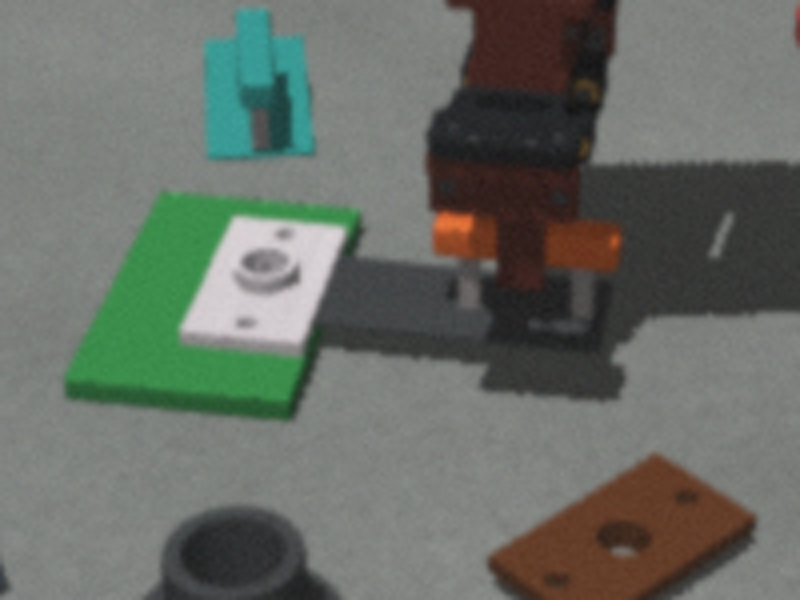

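The flange lies neck up, wholly on the pad. I take the lifter back to its first place.

```bash
python3 -m crank '[[[0,0,0,0,-0.020,0,-1],[0,0,0,-0.005,-0.030,0,-1],[0,0,0,-0.015,0,0.010,-1]]]' 60
python3 - <<'E'
from h import *
plan([485,-211.6,75],head(-81.4),5)
E
```

```text
t: 16.58
ee_pos: [444.6, -21.4, 79.0]
tcp_rot: [[-0.005, 0.989, 0.149], [0.0, 0.15, -0.989], [-1.0, -0.005, -0.001]]
wrist_force: [1.1, -0.2, -1.0]
gripper_width: 19.6
from [444.6 -21.4  79. ] F [ 1.1 -0.2 -1. ] w 19.6 t 16.57
[-0.0, -0.01, 0.06] [0.0007, 0.0023, 0.0388]
[-0.0, -0.01, 0.06] [0.0008, 0.0023, 0.0388]
[-0.0, -0.01, 0.06] [0.0008, 0.0023, 0.0388]
[-0.0, -0.01, 0.06] [0.0008, 0.0023, 0.0388]
[-0.0, -0.01, 0.06] [0.0008, 0.0023, 0.0388]
```

```bash
python3 -m crank '[[[0,0,0,0.001,0.002,0.030,-1],[0,0,0,0.001,0.002,0.042,-1],[0,0,0,0.001,0.002,0.042,-1],[0,0,0,0.001,0.002,0.042,-1],[0,0,0,0,0.002,0.038,-1]]]' 60
python3 -m crank '[[[0,0,0,0.012,0,0,-1],[0,0,0,0.012,0,0,-1],[0,0,0,0.005,0,0,-1],[0,0,0,0.002,0,0,-1],[0,0,0,0,0,0,-1]]]' 60
```

```text
t: 17.2
ee_pos: [487.1, -213.4, 75.6]
tcp_rot: [[0.0, 0.989, 0.149], [-0.0, 0.149, -0.989], [-1.0, 0.0, 0.0]]
wrist_force: [1.2, -0.3, -1.8]
gripper_width: 19.9
t: 17.82
ee_pos: [487.1, -211.4, 44.6]
tcp_rot: [[-0.0, 0.989, 0.15], [0.0, 0.15, -0.989], [-1.0, -0.0, -0.0]]
wrist_force: [0.5, -0.1, -1.4]
gripper_width: 19.6
```

```bash
python3 -m crank '[[[0,0,0,0.001,0,0,-1],[0,0,0,0.0008,0,0,-1],[0,0,0,0,0,0,-1]]]' 60
```

```text
t: 18.2
ee_pos: [487.2, -212.0, 43.1]
tcp_rot: [[0.0, 0.989, 0.149], [-0.0, 0.149, -0.989], [-1.0, 0.0, 0.0]]
wrist_force: [-0.1, 0.1, -0.8]
gripper_width: 19.5
```

```bash
python3 -m crank '[[[0,0,0,0.0005,0,0,-1],[0,0,0,0,0,0,0],[0,0,0,0,0,0,0],[0,0,0,-0.03,0,0,0],[0,0,0,-0.060,0,0,0]]]' 60
python3 - <<'E'
from h import *
for n in ('top','side'):
    c=grab(n); save(c,n+'5.png'); np.savez('/tmp/'+n+'5.npz',**c)
u=np.array([.9888,.1495])
c=load('top5'); m=masks(c); print(rect(c,m['white'],22,(270,160,355,235)))
c=load('side5'); m=masks(c); print(rect(c,m['white'],22,(205,205,330,300)))
print(state()['ee_pos'])
for n in ('top5','side5'):
    c=load(n); W=cloud(c); z=W[...,2]; near=(np.hypot(W[...,0]-546,W[...,1]-237)<36); sel=near&(z>46)&(z<54); Q=W[sel][:,:2]
    from scipy.optimize import least_squares
    # rim annulus 21..29: maximise count inside
    best=min(((np.maximum(0,np.hypot(*(Q-[a,b]).T)-29)**2).sum()+(np.maximum(0,21-np.hypot(*(Q-[a,b]).T))**2).sum(),a,b) for a in np.arange(538,555,.5) for b in np.arange(229,246,.5))
    print(n,len(Q),best,z[sel].mean())
cv2.imwrite('pics/crop11.png',np.hstack([cv2.resize(load('top5')['image'][150:300,190:440],None,fx=1.6,fy=1.6),cv2.resize(load('side5')['image'][160:400,180:430],None,fx=1.6,fy=1.0)])[:,:,::-1])
E
```

```text
t: 18.82
ee_pos: [485.5, -211.3, 131.4]
tcp_rot: [[-0.005, 0.989, 0.149], [0.002, 0.149, -0.989], [-1.0, -0.004, -0.003]]
wrist_force: [1.0, -0.9, 0.7]
gripper_width: 44.0
((624.417236328125, 15.218833923339844), (55.56424331665039, 99.5999755859375), 8.309045791625977)
((625.4339599609375, 15.798316955566406), (59.77733612060547, 104.46979522705078), 8.40822982788086)
[ 490.36657502 -213.47909096  137.46834362]
top5 223 (np.float64(1.6699718955812153), np.float64(547.0), np.float64(237.5)) 49.95774629663406
side5 399 (np.float64(22.2426200678998), np.float64(547.0), np.float64(240.0)) 49.45472858035653
```

View pics/side5.png

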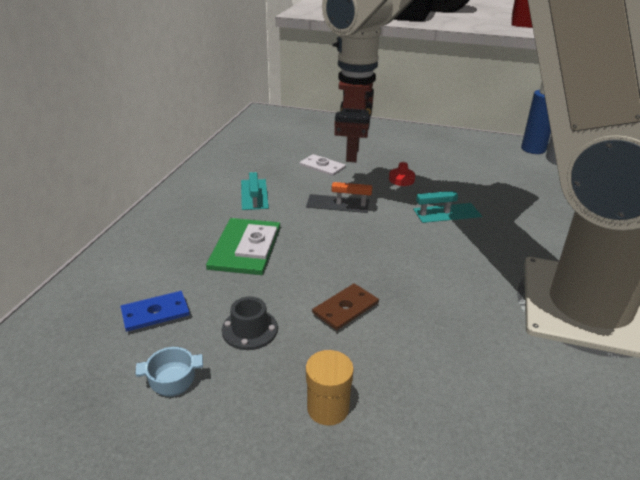

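```bash
python3 - <<'E'
from h import *
th=np.linspace(0,2*np.pi,120,endpoint=False)
def score(c,g,a,b,r,z):
    def samp(rr):
        P=np.stack([a+rr*np.cos(th),b+rr*np.sin(th),np.full_like(th,z)],1); p=P@c['R'].T+c['t']; q=p@c['camera_matrix'].T; q=(q[:,:2]/q[:,2:]).astype(np.float32)
        return cv2.remap(g,q[None,:,0],q[None,:,1],cv2.INTER_LINEAR)[0]
    return np.median(samp(r+3)-samp(r-3))
for n in ('top5','side5','top2','side2'):
    c=load(n); g=cv2.GaussianBlur(c['image'].mean(2).astype(np.float32),(0,0),1)
    for r,z in ((46,8),(29,50),(21,50)):
        A=[(( -1 if r==21 else 1)*abs(1)*(score(c,g,a,b,r,z)),a,b) for a in np.arange(535,560,.5) for b in np.arange(227,250,.5)]
        A.sort(key=lambda t:-(t[0] if r!=21 else t[0])); T=np.array(A[:12]); print(n,r,z,T[0,0].round(1),T[:,1:].mean(0).round(1))
plan([625,15.5,100],head(8.4),9)
E
```

```text
top5 46 8 22.3 [546.4 237.6]
top5 29 50 20.3 [545.  228.4]
top5 21 50 6.4 [543.4 228.3]
side5 46 8 48.7 [543.7 245.7]
side5 29 50 35.9 [546.3 241.5]
side5 21 50 1.7 [539.5 249.2]
top2 46 8 22.3 [546.4 237.7]
top2 29 50 20.5 [545.  228.4]
top2 21 50 6.1 [545. 228.]
side2 46 8 49.2 [543.8 245.6]
side2 29 50 35.9 [546.5 241.6]
side2 21 50 1.6 [537.5 248.7]
from [ 490.4 -213.5  137.5] F [0.1 0.  0.2] w 43.6 t 18.93
[-9.98, 0.07, -0.01] [0.0042, 0.0185, -0.023]
[-9.98, 0.07, -0.01] [0.0042, 0.0222, -0.0194]
[-9.98, 0.07, -0.01] [0.0042, 0.0253, -0.0152]
[-9.98, 0.07, -0.01] [0.0042, 0.0275, -0.0106]
[-9.98, 0.07, -0.01] [0.0042, 0.029, -0.0057]
[-9.98, 0.07, -0.01] [0.0042, 0.0295, -0.0006]
[-9.98, 0.07, -0.01] [0.0042, 0.0292, 0.0046]
[-9.98, 0.07, -0.01] [0.0042, 0.0279, 0.0095]
[-9.98, 0.07, -0.01] [0.0042, 0.0258, 0.0142]
```

```bash
python3 -m crank '[[[-10,0,0,0.004,0.018,-0.023,1],[-10,0,0,0.004,0.022,-0.019,1],[-10,0,0,0.004,0.025,-0.015,1],[-10,0,0,0.004,0.028,-0.011,1],[-10,0,0,0.004,0.029,-0.006,1]]]' 40
python3 -m crank '[[[-10,0,0,0.004,0.030,-0.001,1],[-10,0,0,0.004,0.029,0.005,1],[-10,0,0,0.004,0.028,0.010,1],[-9.8,0,0,0.004,0.026,0.014,1],[0,0,0,0,0,0,1]]]' 40
python3 - <<'E'
from h import *
plan([625,15.5,37],head(8.4),1)
E
```

```text
t: 19.55
ee_pos: [560.9, -83.7, 111.5]
tcp_rot: [[-0.001, 0.517, 0.856], [0.0, 0.856, -0.517], [-1.0, -0.0, -0.001]]
wrist_force: [-0.4, 0.1, 0.7]
gripper_width: 87.1
t: 20.18
ee_pos: [621.0, 19.2, 95.3]
tcp_rot: [[-0.001, -0.147, 0.989], [0.0, 0.989, 0.147], [-1.0, 0.0, -0.001]]
wrist_force: [-0.2, -1.2, 0.0]
gripper_width: 87.9
from [621.   19.2  95.3] F [-0.2 -1.2  0. ] w 87.9 t 20.18
[0.07, -0.03, -0.01] [0.0583, -0.0043, 0.0034]
```

```bash
python3 -m crank '[[[0,0,0,0.025,-0.0043,0.0034,1],[0,0,0,0.020,0,0,1],[0,0,0,0.012,0,0,1],[0,0,0,0.0025,0,0,1],[0,0,0,0,0,0,1]]]' 40
python3 -m crank '[[[0,0,0,0,0,0,-1],[0,0,0,0,0,0,-1],[0,0,0,0,0,0,-1],[0,0,0,0,0,0,-1],[0,0,0,0,0,0,-1]]]' 40
```

```text
t: 20.8
ee_pos: [624.9, 14.0, 37.0]
tcp_rot: [[0.0, -0.145, 0.989], [0.0, 0.989, 0.145], [-1.0, -0.0, 0.0]]
wrist_force: [-0.0, -1.0, -0.5]
gripper_width: 87.5
t: 21.42
ee_pos: [625.0, 14.1, 37.2]
tcp_rot: [[0.0, -0.146, 0.989], [0.0, 0.989, 0.146], [-1.0, -0.0, 0.0]]
wrist_force: [-0.3, 0.3, 4.4]
gripper_width: 59.2
```

```bash
python3 -m crank '[[[0,0,0,-0.004,0,0,-1],[0,0,0,-0.020,0,0,-1],[0,0,0,-0.040,0,0,-1],[0,0,0,-0.025,0,0,-1]]]' 40
python3 - <<'E'
from h import *
plan([546.8,236.6,110],head(5.8),6)
c=grab('side')
cv2.imwrite('pics/crop12.png',cv2.resize(c['image'][120:300,150:390],None,fx=3,fy=3,interpolation=cv2.INTER_CUBIC)[:,:,::-1])
E
```

```text
t: 21.92
ee_pos: [625.5, 14.1, 128.8]
tcp_rot: [[0.002, -0.146, 0.989], [0.0, 0.989, 0.146], [-1.0, -0.0, 0.002]]
wrist_force: [0.2, -0.3, -1.7]
gripper_width: 59.3
from [625.5  14.1 128.8] F [ 0.2 -0.3 -1.7] w 59.3 t 21.93
[0.43, 0.02, 0.0] [0.0031, 0.0386, -0.0076]
[0.43, 0.02, 0.0] [0.0031, 0.0385, -0.0079]
[0.43, 0.02, 0.0] [0.0031, 0.0385, -0.0082]
[0.43, 0.02, 0.0] [0.0031, 0.0384, -0.0085]
[0.43, 0.02, 0.0] [0.0031, 0.0384, -0.0087]
[0.43, 0.02, 0.0] [0.0031, 0.0383, -0.009]
```

View pics/crop12.png

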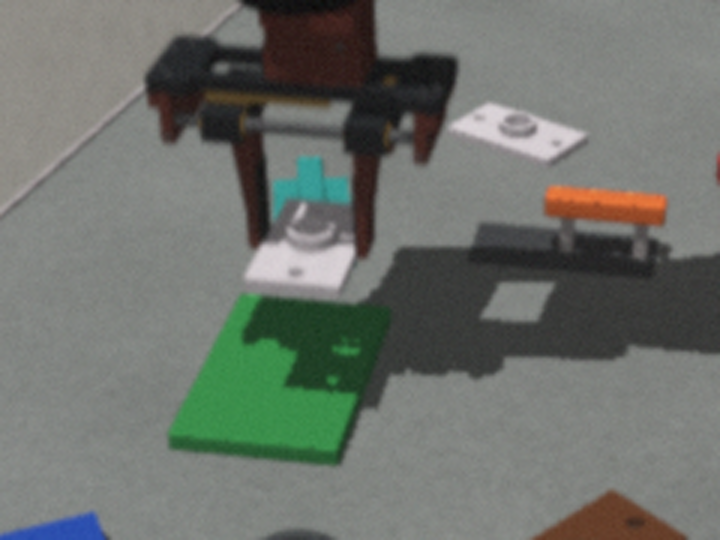

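```bash
python3 -m crank '[[[0.4,0,0,0,0.030,-0.008,-1],[0.4,0,0,0,0.040,-0.008,-1],[0.4,0,0,0.003,0.042,-0.008,-1],[0.4,0,0,0.003,0.040,-0.008,-1],[0.4,0,0,0.003,0.040,-0.009,-1]]]' 40
python3 -m crank '[[[0.4,0,0,0.003,0.035,-0.009,-1],[0,0,0,0,0,0,-1],[0,0,0,0,0,0,-1]]]' 40
python3 - <<'E'
from h import *
plan([546.8,236.6,76],head(5.8),1)
E
```

```text
t: 22.6
ee_pos: [558.5, 200.2, 117.2]
tcp_rot: [[0.001, -0.111, 0.994], [0.0, 0.994, 0.111], [-1.0, 0.0, 0.001]]
wrist_force: [0.2, -0.2, -0.8]
gripper_width: 58.8
t: 22.98
ee_pos: [546.2, 232.6, 114.1]
tcp_rot: [[0.0, -0.105, 0.995], [-0.0, 0.995, 0.105], [-1.0, -0.0, 0.0]]
wrist_force: [0.0, 0.5, -1.3]
gripper_width: 58.8
from [546.2 232.6 114.1] F [ 0.   0.5 -1.3] w 58.8 t 22.98
[0.21, 0.01, 0.01] [0.0381, 0.004, 0.001]
```

```bash
python3 -m crank '[[[0.2,0,0,0.020,0.004,0.001,-1],[0,0,0,0.012,0,0,-1],[0,0,0,0,0,0,-1],[0,0,0,0,0,0,-1]]]' 40
python3 - <<'E'
from h import *
print(state()['ee_pos'])
for n in ('top','side'):
    c=grab(n); np.savez('/tmp/'+n+'6.npz',**c)
    b=(180,190,280,270) if n=='top' else (170,220,330,360)
    cv2.imwrite('pics/c13%s.png'%n,cv2.resize(c['image'][b[1]:b[3],b[0]:b[2]],None,fx=4.5,fy=4.5,interpolation=cv2.INTER_CUBIC)[:,:,::-1])
E
```

```text
t: 23.48
ee_pos: [546.8, 236.6, 81.6]
tcp_rot: [[-0.0, -0.1, 0.995], [-0.0, 0.995, 0.1], [-1.0, -0.0, -0.0]]
wrist_force: [-0.4, 0.4, -1.2]
gripper_width: 59.0
[546.78536126 236.56774103  81.59734489]
```

View pics/c13side.png

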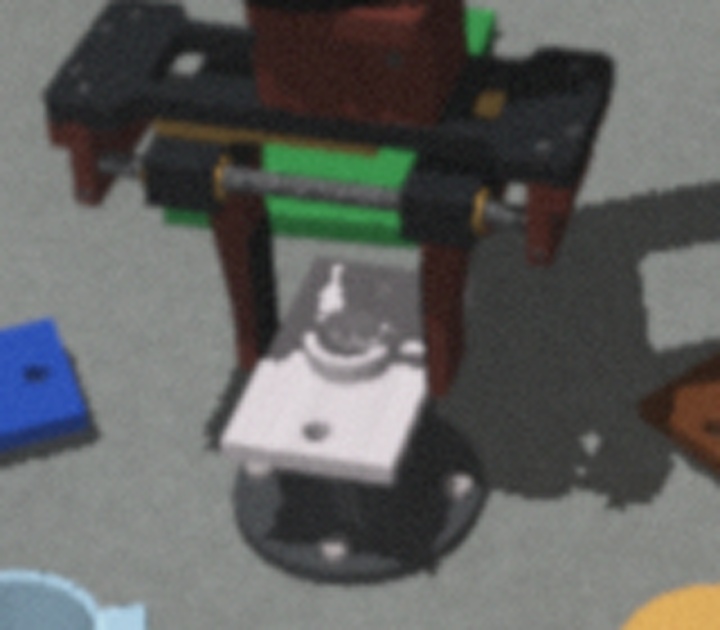

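Level, neck up and about 8 mm above the rim. I lower it to contact.

```bash
python3 -m crank '[[[0,0,0,0.004,0,0,-1],[0,0,0,0.003,0,0,-1],[0,0,0,0.001,0,0,-1],[0,0,0,0,0,0,-1]]]' 40
```

```text
t: 24.08
ee_pos: [546.6, 236.8, 73.8]
tcp_rot: [[-0.0, -0.101, 0.995], [-0.0, 0.995, 0.101], [-1.0, -0.0, -0.0]]
wrist_force: [0.0, -0.2, -1.0]
gripper_width: 59.0
```

```bash
python3 -m crank '[[[0,0,0,0.0007,0,0,-1],[0,0,0,0,0,0,-1]]]' 40;python3 -m crank '[[[0,0,0,0.0005,0,0,-1],[0,0,0,0,0,0,-1]]]' 40
```

```text
t: 24.32
ee_pos: [546.8, 236.9, 73.2]
tcp_rot: [[0.0, -0.101, 0.995], [0.0, 0.995, 0.101], [-1.0, 0.0, 0.0]]
wrist_force: [-0.1, 0.3, -2.1]
gripper_width: 59.2
t: 24.58
ee_pos: [546.8, 236.9, 73.2]
tcp_rot: [[0.0, -0.101, 0.995], [0.0, 0.995, 0.101], [-1.0, 0.0, 0.0]]
wrist_force: [-1.7, -0.8, 4.6]
gripper_width: 59.4
```

Contact, at 4.6 N. I release, back off upward and check the centring.

```bash
python3 -m crank '[[[0,0,0,0,0,0,0.5],[0,0,0,0,0,0,0.6],[0,0,0,-0.005,0,0,0.6],[0,0,0,-0.040,0,0,0.6],[0,0,0,-0.060,0,0,0.6]]]' 40
python3 -m crank '[[[0,0,0,0,-0.050,-0.03,0.6],[0,0,0,0,-0.060,-0.03,0.6],[0,0,0,0,-0.060,-0.03,0.6],[0,0,0,0,-0.060,0,0.6],[0,0,0,0,0,0,0.6]]]' 40
python3 - <<'E'
from h import *
for n in ('top','side'):
    c=grab(n); np.savez('/tmp/'+n+'7.npz',**c); save(c,n+'7.png')
    b=(180,190,280,270) if n=='top' else (180,250,320,360)
    cv2.imwrite('pics/c14%s.png'%n,cv2.resize(c['image'][b[1]:b[3],b[0]:b[2]],None,fx=5.4,fy=5.4,interpolation=cv2.INTER_CUBIC)[:,:,::-1])
c=load('top7'); m=masks(c); print(rect(c,m['white'],58,(180,200,260,260))); W=cloud(c); 
c=load('side7'); m=masks(c); print(rect(c,m['white'],58,(195,260,310,345))); W=cloud(c); Q=W[260:345,195:310][m['white'][260:345,195:310]]; Q=Q[(Q[:,2]>53)&(Q[:,2]<63)]; A=np.c_[Q[:,:2]-Q[:,:2].mean(0),np.ones(len(Q))]; print(np.linalg.lstsq(A,Q[:,2],rcond=None)[0])
E
```

```text
t: 25.2
ee_pos: [545.5, 236.4, 177.3]
tcp_rot: [[-0.004, -0.101, 0.995], [-0.002, 0.995, 0.101], [-1.0, -0.001, -0.004]]
wrist_force: [0.1, 0.8, -0.0]
gripper_width: 70.5
t: 25.82
ee_pos: [483.8, 4.3, 178.2]
tcp_rot: [[0.001, -0.095, 0.995], [-0.0, 0.995, 0.095], [-1.0, -0.0, 0.001]]
wrist_force: [-0.2, 0.3, 0.6]
gripper_width: 70.2
((547.1371459960938, 238.25808715820312), (58.035762786865234, 100.92277526855469), 5.4385786056518555)
((547.4283447265625, 238.56314086914062), (59.882408142089844, 104.67132568359375), 5.646391868591309)
[-1.54000162e-03  1.26321272e-04  5.81247770e+01]
```

View pics/c14side.png

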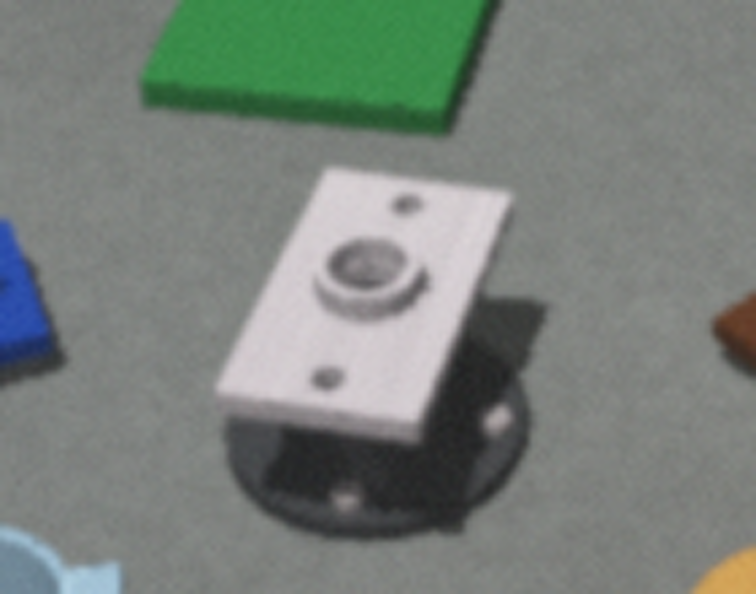

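View pics/c14top.png

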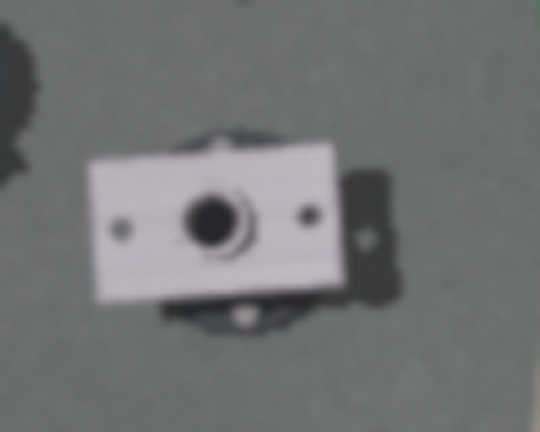

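View pics/side7.png

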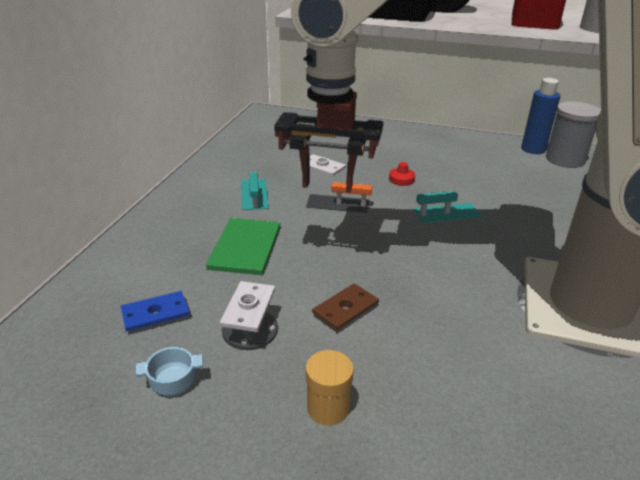

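```bash
python3 - <<'E'
from h import *
for n,b in (('top2',(195,205,252,262)),('side2',(215,290,285,352))):
    c=load(n); g=c['image'].mean(2).astype(np.float32); g=cv2.GaussianBlur(g,(0,0),.8)
    cv2.imwrite('pics/b_%s.png'%n,cv2.resize(c['image'][b[1]:b[3],b[0]:b[2]],None,fx=8,fy=8,interpolation=cv2.INTER_CUBIC)[:,:,::-1])
c=load('top7');print(ray(c,180+(233+.0)/5.4-.4,190+231/5.4-.4,12))
E
```

```text
[546.912505   238.82609362  12.        ]
```

View pics/b_top2.png

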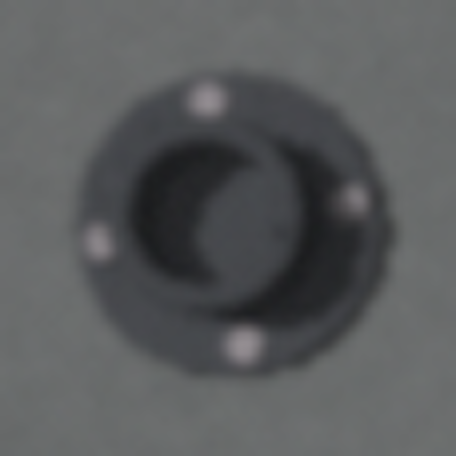

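View pics/b_side2.png

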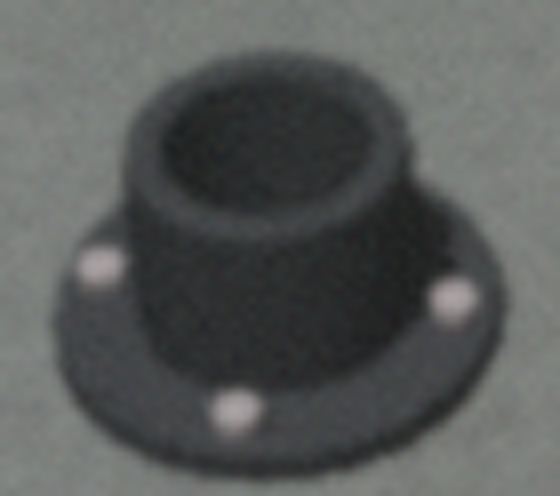

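```bash
python3 - <<'E'
from h import *
c=load('top2'); print(ray(c,195+225/8-.44,205+221.5/8-.44,12))
c=load('side2'); print(ray(c,215+276.5/8-.44,290+282/8-.44,12), ray(c,215+269/8-.44,290+144/8-.44,50))
# flange neck top rim centre in side7 (crop fx5.4 origin 180,250)
c=load('side7'); print(ray(c,180+366/5.4-.4,250+266/5.4-.4,68))
c=load('top7'); print(ray(c,180+219/5.4-.4,190+222/5.4-.4,60))
E
```

```text
[547.22093424 238.98738637  12.        ]
[547.21151516 239.729       12.        ] [546.4371242  240.28851456  50.        ]
[546.81500068 240.19482052  68.        ]
[546.84518675 236.00948911  60.        ]
```

Bolt heads put the adapter at about (547.1, 239.2), and the flange plate reads (547.2, 238.4), so it is within about 1 mm. It sits level with its top face at 58.1 mm.

```bash
python3 - <<'E'
from h import *
a,b=load('side0')['image'].astype(int),load('side7')['image'].astype(int)
d=abs(a-b).sum(2)
for nm,(u0,v0,u1,v1) in dict(bowl=(130,340,210,400),can=(295,345,365,430),knob=(385,160,418,188),blue=(115,285,195,335),brown=(310,285,382,330)).items(): print(nm,d[v0:v1,u0:u1].mean().round(1),np.percentile(d[v0:v1,u0:u1],99))
a,b=load('top0')['image'].astype(int),load('top7')['image'].astype(int); d=abs(a-b).sum(2)[185:245,455:505]; print('spare',d.mean(),np.percentile(d,99))
print(hand_in())
E
```

```text
bowl 23.9 42.0
can 22.5 40.0
knob 17.6 37.539999999999964
blue 20.8 39.0
brown 18.0 39.0
spare 7.070333333333333 12.0
the job is handed in; nothing more can be done
None
```

The job is done and handed in. The flange was lifted off and released neck down in front of the pad. The lifter blade pushed it against the pad's step and tipped it neck up onto the pad. I then used the blade to push it about 24 mm further so it lay wholly on the pad. The lifter went back flat at its starting spot, and the flange was set neck up on the adapter. The last clock reading was about 26 s of the 72 s allowed.

**Last checks:**
- **Level:** the flange's top face is at 58.1 mm, where 58 is expected, with a tilt of under 0.1°.
- **Centring:** the flange reads about (547.2, 238.4) and the adapter about (547.1, 239.2), so it is about 1 mm off. The adapter estimates disagreed by 1 to 3 mm in y, and some rim and foot fits came out up to 10 mm off because of shadow. I left those out.
- **Bystanders:** before and after pictures show no movement of the canister, float bowl, choke knob or spare flange, nor of the blue and brown look-alikes. I checked the turquoise lifters only by eye.
- **Forces:** the highest wrist force I read was about 10 N, and the gripper was clear of everything at hand-in.

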